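# Find the sound contact shoe with a feeler blade

## Robot

A 6-joint arm with a two-finger parallel gripper is mounted at the origin on a cart in front of the work surface, level with it; the furniture and walls round the work are solid. World frame = base frame: x ahead of the robot, y to its left, z up, the work surface at z = 0. Lengths are in mm, angles in rad, forces in N, time in s.
With the tool pointing down it reaches from about 300 to 825 mm from the base axis. Payload 5.4 kg.
Tool frame: the origin (TCP) lies at the very end of the fingers, on their centre line; the grasp point (between the pads) lies robot.tcp_to_grasp behind it (robot.tcp_to_grasp is the distance from the TCP to the grasp point, in mm); x points along the fingers, y is the direction in which the jaws open and shut, and the axes are right-handed (so a half turn about x gives the same grasp; the last joint's range is limited). The gripper opens to 92 mm and grips with 3 to 60 N. Pads are 20 mm wide; open, the fingers measure 128 mm over their backs; the gripper's body (75 mm by 189 mm) begins 69 mm behind the grasp point.
Start: joints at [0.954, 0.158, 1.597, -0, 1.386, -0.21], TCP at [227.519, 528.054, 214.601] pointing down, gripper open.
Joint ranges: [-2.91, 2.91], [-0.94, 2.29], [0.18, 2.7], [-1.29, 4.43], [0.17, 2.64], [-3, 3]. Speed limits (rad/s): [2.57, 2.57, 3.14, 3.14, 3.14, 3.14].

## Interface

Orientations are given as a 3x3 rotation matrix whose columns are the frame's x, y, z axes.
In Python, from station import robot, camera, get_calibration gives the robot as it stands.
- The arm moves only by the tool servo_tool, never from a script. Its argument "commands" is a list of rows, each an object with "travel": the shift along the tool's x, y, z in units of 0.1 m (1.0 is 0.1 m), a list of three; "delta_rot": the turn, a rotation vector about the tool's x, y, z in units of 60 degrees (1.0 is 60 degrees), a list of three; "claw": the gripper's target within -1 to 1 (shut at 1, half-way at 0, fully open at -1). In form: [{"travel": [tx, ty, tz], "delta_rot": [rx, ry, rz], "claw": claw}, ...]. A call has 1 to 20 rows; each row is the pose to reach, as a shift and turn from the pose measured when the call began, along the tool's axes at that moment; what a row does not reach only later rows make up. A row lasts 1/8 s, in which the tool goes at most 62.5 mm and 10.7 degrees, less where a joint would pass 70% of its speed; a pose out of reach is approached as far as the arm can. A call with a number of a shift or a turn outside -1 to 1 is refused whole. A call with a gripper value outside its range is refused whole. The fingers move at their own pace and stop on an object; "squeeze" is the grip in N (left out, the last holds). Time passes only in rows, so rows that repeat a pose let the fingers close. It gives the time, the measured TCP pose, the force and the opening at its end, in the units of the state.
- robot.read_state(): the state, without advancing time (a new reading comes with each control period).
- camera(name): name is "side" or "top" or "wrist"; returns the picture (420x560x3 uint8, red, green, blue); there is no depth.
- get_calibration(name): a dict with "fx", "fy", "cx", "cy" (pixels), "R" (3x3) and "t" (3): a world point X has camera coordinates R X + t; the wrist camera has in their place "mount" (4x4, takes a point from camera to tool coordinates, whose origin is the TCP and whose axes are the tool frame's). Camera axes: x right, y down, z forward; pixel columns grow to the right and rows downward; lengths in mm; the calibration is good to about 2 mm. A picture is of the moment at which its call begins: read the wrist's pose just before it. get_calibration takes no time and is no camera call.
- robot.finish_job(): hands the job in, once; it reports no verdict.
The state is a dict: "clock": time; "q": joint angles; "joint_velocities": joint speeds; "joint_torque": joint torques, N m; "tool_pos": TCP position; "orientation": TCP orientation; "force": force on the tool from outside, world axes, zero at the start; "ft_torque": the same for the moment, N m; "gripper_width": opening from 0.0 (shut) to 1.0 (fully open).
Only numpy, scipy, OpenCV 4.12 (cv2) and the standard library are available. Lean on these libraries where they do the work, as an engineer would, in place of code of your own. Each camera call takes 0.05 s, during which the arm holds its last target. There are 200 camera calls.

## Task

Draw the red-handled feeler blade out of its wooden stand and try it, slot by slot, in the four sprung contact shoes on the test rack: one shoe is sound and grips the blade with a clear, moderate drag, one is slack and gives almost no drag, and two are seized and stop the blade dead, so back off there at once and do not force them open. Leave the blade pushed fully home, upright and let go, in the slot of the sound shoe, and do not disturb the other parts lying about.

Things in the scene. Friction and masses are not known exactly. Their poses are not given: they have to be found in the camera images.
- blade_grip (a point): centre of the feeler blade's red handle: 30 mm wide (x), 20 mm thick (y, grip across this), 50 mm tall. Under it a steel flange 46 x 20 x 6 mm, underside 31 mm below this point; under that the steel blade, 26 mm wide (x), 8 mm thick (y), 48 mm long, lower edge fully rounded. z points up from tip to handle; 104 mm tall in all, about 0.15 kg
- blade_tip (a point): middle of the feeler blade's lower edge, 79 mm below blade_grip on the tool's axis; same axes
- stand: fixed wooden stand, 60 x 50 mm, 56 mm tall, origin at the centre of its underside. The blade stands upright in its loose 12 x 34 mm slot, flange resting on top, blade axes parallel to the stand's at the start; lift it straight up by 55 mm or more to clear it
- rack: fixed dark steel base rail, 64 (x) x 228 (y) x 6 mm, carrying four grey cassettes, alike to the eye, in a row along its y axis with the slots 52 mm apart; origin at the table under the middle of the row of slots, 1.5 mm to -y of their points' mean. x across the rail, y along it, z up
- slot_1 (a point): mouth of the first slot (farthest along the rack's +y), level with the cassette's top, 66 mm above the table, rack's axes. The blade goes straight down here, thickness along the rack's y, width along its x (34 mm between side walls); home when its flange rests on the cassette's top, edge 48 mm below the mouth. Let go, it is pushed about 1.5 mm to -y, against the cheek
- slot_2 (a point): mouth of the second slot, as slot_1. In each slot: on the -y side a fixed rigid aluminium cheek, its face 5.5 mm from this point; facing it a sliding brass shoe, its face at rest 5 mm from the cheek's; the 8 mm blade pushes it back to +y by 3 mm or more (8 mm at most). Both have sloping lead-ins 7 mm wide, 25 degrees from upright, ending 15 mm (cheek) and 17 mm (shoe) below the mouth
- slot_3 (a point): mouth of the third slot, as slot_1. Pushing slowly down clear of the cheek, the edge meets the shoe 7 to 17 mm below the mouth. Total force felt: slack shoe under 4 N; sound shoe 6 to 16 N while its lead-in is pushed aside, then less, 2 to 6 N of it upward drag felt while sliding; seized shoe passes 20 N before the edge is 20 mm deep (about 50 N sideways would force it)
- slot_4 (a point): mouth of the fourth slot (farthest along the rack's -y), as slot_1
- shoe_a (a joint): travel (m) of one of the four shoes, 0 at rest, grows as it is pushed back from the cheek; which slot it is in is not known beforehand and differs from run to run
- shoe_b (a joint): travel of another shoe, as shoe_a
- shoe_c (a joint): travel of another shoe, as shoe_a
- shoe_d (a joint): travel of another shoe, as shoe_a
- drive_bogie: small four-wheeled brass bogie with dark wheels, 70 x 69 x 31 mm, loose bystander; origin under its centre
- gear_box_small: small open brass gearbox with a grey motor, 36 x 103 x 28 mm, loose bystander; origin under its centre
- radio_receiver: small black box with a red patch, 38 x 61 x 17 mm, loose bystander; origin under its centre
Not all that is in view belongs to the job. What is shaped like the part that bears blade_grip but purple is not meant.

How it is judged:
By the outcome, as a careful person would: the job done as asked, in the order asked, and still so for the second after the job is handed in, with the robot touching nothing.
It also fails if it takes over 67 s, if anything falls off the work surface, if the arm or the gripper's body presses on something with over 40 N, if the wrist force passes 120 N, or if a joint passes its speed limit or range.

## Working session

There is one attempt and no reset: what is moved stays moved. The work goes in short steps, Python scripts to look and compute and a tool call to move; the robot and the scene stay as the last step left them, time stands still between calls to the robot, and variables do not carry over. Pictures are saved under pics/ and viewed, about 8 in all and at most 12, crops included, and the job is handed in when it is done.

Besides the shell and the picture viewer there is one more tool, called after ">>>" by a JSON object that holds its "api" and its "payload", one argument or row to a line. servo_tool: Moves the arm, as the interface text tells. Its arguments: {"type":"object","properties":{"commands":{"type":"array"},"squeeze":{"type":"number"}},"required":["commands"]}

```bash
mkdir -p pics; ls
python3 - <<'E'
from station import robot,camera,get_calibration
import cv2,numpy as np
print(robot.read_state(), robot.tcp_to_grasp)
for n in("top","side","wrist"):
    im=camera(n); cv2.imwrite(f"pics/{n}0.png",im[:,:,::-1]); print(n,{k:np.round(v,4).tolist() for k,v in get_calibration(n).items()})
t=cv2.imread("pics/top0.png");s=cv2.imread("pics/side0.png")
E
```

```text
pics
{'clock': 0.0, 'q': array([ 9.53886598e-01,  1.59046545e-01,  1.59822526e+00,  1.62271431e-05,
        1.38619421e+00, -2.10120758e-01]), 'joint_velocities': array([-0.0009479 ,  0.00132228,  0.0021799 ,  0.0001707 ,  0.00088771,
        0.00056869]), 'joint_torque': array([-9.02772990e-05, -3.85559821e+01, -3.22114313e+01,  7.02865608e-02,
        3.75530706e-02, -1.24670673e-04]), 'tool_pos': array([227.16247333, 527.54651999, 213.6238215 ]), 'orientation': array([[-1.09678248e-03,  3.95664123e-01,  9.18394631e-01],
       [-1.51881592e-03,  9.18393465e-01, -3.95665435e-01],
       [-9.99998245e-01, -1.82883131e-03, -4.06336889e-04]]), 'force': array([-0.06465011,  0.59879874, -0.02681703]), 'ft_torque': array([-0.01937723, -0.02139701,  0.01520479]), 'gripper_width': 0.9964739956421359} 18.700000000000003
top {'fx': 424.8281, 'fy': 424.8281, 'cx': 281.8147, 'cy': 209.1558, 'R': [[0.0118, -0.9999, -0.0073], [-0.9953, -0.011, -0.0959], [0.0959, 0.0084, -0.9954]], 't': [46.2115, 605.215, 905.4386]}
side {'fx': 397.0473, 'fy': 397.0473, 'cx': 281.8238, 'cy': 203.0743, 'R': [[0.919, -0.3944, -0.0026], [-0.1869, -0.4296, -0.8835], [0.3473, 0.8124, -0.4685]], 't': [-495.8683, 218.5916, 660.7767]}
wrist {'fx': 360.8417, 'fy': 360.8417, 'cx': 277.1852, 'cy': 211.9132, 'mount': [[-0.0004, -0.2919, 0.9564, -171.0123], [1.0, -0.0003, 0.0004, 0.3494], [0.0002, 0.9564, 0.2919, -83.3792], [0.0, 0.0, 0.0, 1.0]]}
```

View pics/top0.png

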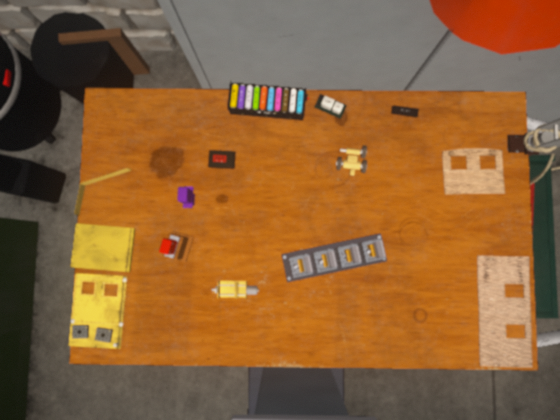

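View pics/side0.png

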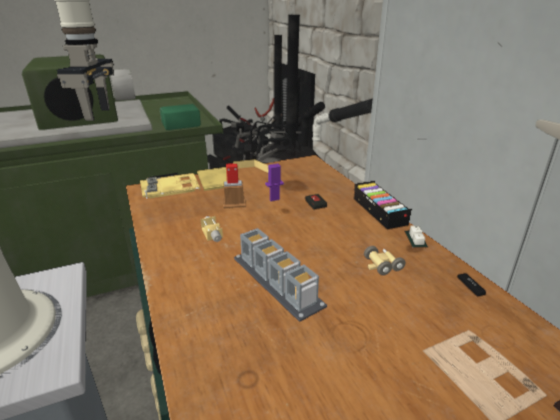

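The top view shows the red handle in its stand at about (170,245), a purple look-alike at (185,197), and rack slots at about (301,265), (323,261), (349,254) and (373,249). The red one matches the description. The next step is an enlarged crop to confirm it, plus rough positions.

```bash
cat > h.py <<'E'
import numpy as np,cv2
from station import robot,camera,get_calibration
def cam(n,st=None):
    c=get_calibration(n);K=np.array([[c['fx'],0,c['cx']],[0,c['fy'],c['cy']],[0,0,1]])
    if 'mount' in c:
        T=np.eye(4);T[:3,:3]=np.array(st['orientation']);T[:3,3]=st['tool_pos'];M=np.linalg.inv(T@np.array(c['mount']));return K,M[:3,:3],M[:3,3]
    return K,np.array(c['R']),np.array(c['t'])
def proj(C,P):
    K,R,t=C;p=(np.atleast_2d(P)@R.T+t)@K.T;return p[:,:2]/p[:,2:]
def hit(C,uv,z):
    K,R,t=C;o=-R.T@t;d=R.T@np.linalg.inv(K)@np.array([*uv,1.]);return o+d*(z-o[2])/d[2]
E
python3 - <<'E'
from h import *
C=cam("top")
for n,uv,z in [("handle",(166,246),112),("purple",(186,193),80),("s",(301,265),66),("s",(323,261),66),("s",(349,254),66),("s",(373,249),66),("bogie",(352,160),20),("gear",(233,290),15),("radio",(221,159),17)]: print(n,hit(C,uv,z).round())
t=cv2.imread("pics/top0.png");s=cv2.imread("pics/side0.png")
f=lambda i,a,b,c,d,w,h:cv2.resize(i[c:d,a:b],(w,h),interpolation=cv2.INTER_CUBIC)
o=np.vstack([np.hstack([f(t,140,220,180,270,355,400)[:290],f(t,275,395,230,285,445,290)]),np.hstack([f(s,195,295,155,225,400,300),f(s,225,335,220,320,400,300)])])
print(o.shape);cv2.imwrite("pics/crop1.png",o)
E
```

```text
handle [520. 282. 112.]
purple [631. 253.  80.]
s [485.  11.  66.]
s [493. -34.  66.]
s [509. -89.  66.]
s [ 520. -139.   66.]
bogie [ 718. -103.   20.]
gear [427. 158.  15.]
radio [718. 192.  17.]
(590, 800, 3)
```

View pics/crop1.png

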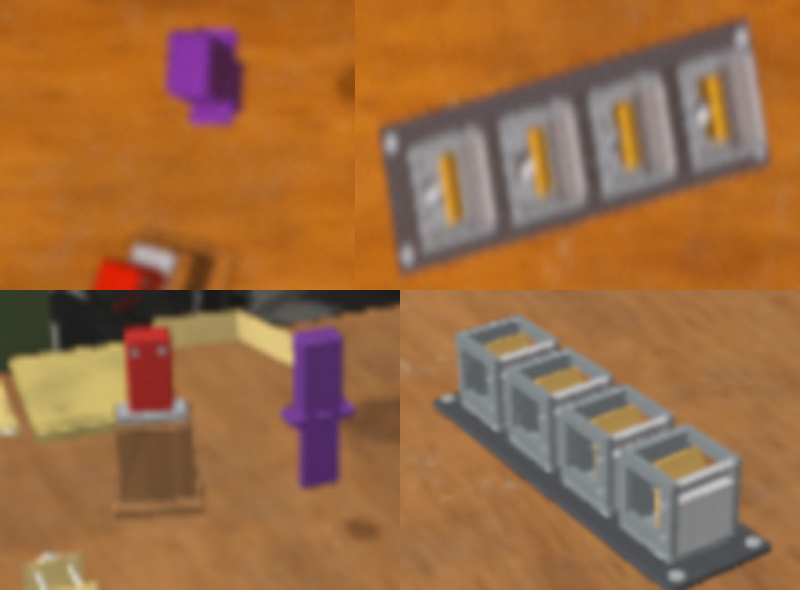

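The top crop shows the red handle and steel flange in the stand near (170,245). The purple one is free-standing, so it is the decoy. On each cassette the bright aluminium cheek is on the right in the top image (world -y) and the brass shoe on the left. That makes rack +y about world +y, and slot_1 the leftmost slot. I'll approach the stand now for a closer look.

>>> {"api": "servo_tool", "payload": {
  "commands": [
    {"travel":[0,-0.14,0.46],"delta_rot":[0,0,0],"claw":-1},
    {"travel":[0,-0.28,0.92],"delta_rot":[0,0,0],"claw":-1}
  ]
}}

```text
clock: 0.4
tool_pos: [301.0, 464.8, 213.4]
orientation: [[-0.001, 0.394, 0.919], [-0.002, 0.919, -0.394], [-1.0, -0.002, -0.0]]
force: [0.1, 0.2, 0.7]
gripper_width: 0.999
```

>>> {"api": "servo_tool", "payload": {
  "commands": [
    {"travel":[0,-0.14,0.46],"delta_rot":[0,0,0],"claw":-1},
    {"travel":[0,-0.28,0.92],"delta_rot":[0,0,0],"claw":-1}
  ]
}}

```text
clock: 0.65
tool_pos: [375.3, 401.6, 213.1]
orientation: [[-0.002, 0.394, 0.919], [-0.002, 0.919, -0.394], [-1.0, -0.002, -0.001]]
force: [-0.0, 1.5, -0.2]
gripper_width: 1.003
```

>>> {"api": "servo_tool", "payload": {
  "commands": [
    {"travel":[0,-0.14,0.46],"delta_rot":[0,0,0],"claw":-1},
    {"travel":[0,-0.28,0.92],"delta_rot":[0,0,0],"claw":-1},
    {"travel":[0,-0.28,0.92],"delta_rot":[0,0,0],"claw":-1}
  ]
}}

```text
clock: 1.02
tool_pos: [450.7, 337.4, 212.7]
orientation: [[-0.002, 0.398, 0.917], [-0.003, 0.917, -0.398], [-1.0, -0.003, -0.001]]
force: [-0.1, -0.1, 0.2]
gripper_width: 1.003
```

Run:
```python
from h import *
s=robot.read_state();C=cam("wrist",s);im=camera("wrist")
print(s['clock'],s['tool_pos'].round(1),s['orientation'].round(3).tolist())
cv2.imwrite("pics/w1.png",im[:,:,::-1]);print(proj(C,[[520,282,112],[520,282,0]]))
```

```text
1.025 [450.7 337.4 212.7] [[-0.002, 0.398, 0.917], [-0.003, 0.917, -0.398], [-1.0, -0.003, -0.001]]
[[249.93888517 308.05544456]
 [257.21491213 255.04212529]]
```

View pics/w1.png

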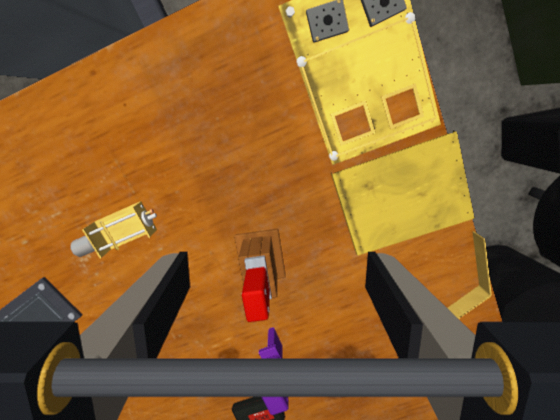

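The wrist view shows the red handle at about (256,295) in its stand, with the purple decoy at (272,370). I'll fit the handle's pose by its silhouette.

```bash
cat >> h.py <<'E'
from scipy.optimize import minimize
def box(x,y,yaw,lx,ly,z0,z1):
    c,s=np.cos(yaw),np.sin(yaw)
    return np.array([[x+c*a-s*b,y+s*a+c*b,z] for z in(z0,z1) for a in(-lx/2,lx/2) for b in(-ly/2,ly/2)])
def sil(C,P,shape,S=4):
    m=np.zeros((shape[0]*S,shape[1]*S),np.uint8)
    h=cv2.convexHull(((proj(C,P)+.5)*S).astype(np.float32)).round().astype(np.int32)
    cv2.fillConvexPoly(m,h,255);return cv2.resize(m,shape[::-1],interpolation=cv2.INTER_AREA)/255.
E
python3 - <<'E'
from h import *
s=robot.read_state()
V={}
for n,f in(("wrist","w1"),("top","top0"),("side","side0")):
    im=cv2.imread(f"pics/{f}.png");h=cv2.cvtColor(im,cv2.COLOR_BGR2HSV).astype(int)
    m=((h[...,0]<5)|(h[...,0]>172))&(h[...,1]>150)&(h[...,2]>50)
    C=cam(n,s);u,v=proj(C,[520,282,87])[0].astype(int);w=np.zeros_like(m);r=60 if n=="wrist" else 22
    w[v-r:v+r,u-r:u+r]=1;m&=w.astype(bool)
    k,l,st,_=cv2.connectedComponentsWithStats(m.astype(np.uint8));i=1+st[1:,4].argmax();m=(l==i);V[n]=(C,m.astype(float));print(n,st[i])
for ns in(["wrist"],["top","side"],["wrist","top","side"]):
  best=None
  for y0 in(-.4,-.2,0,.2,.4,.6):
    J=lambda p:sum(abs(sil(V[n][0],box(p[0],p[1],p[2],30,20,62,112),V[n][1].shape,2)-V[n][1]).sum()/V[n][1].sum() for n in ns)
    r=minimize(J,[520,282,y0],method="Nelder-Mead",options=dict(initial_simplex=[[520,282,y0],[530,282,y0],[520,292,y0],[520,282,y0+.15]],maxfev=150,xatol=.01,fatol=1e-4))
    if best is None or r.fun<best.fun:best=r
  print(ns,best.x.round(3),best.fun)
x,y,a=best.x
im=cv2.imread("pics/w1.png");C=V["wrist"][0]
for B,c in((box(x,y,a,30,20,62,112),(255,255,255)),(box(x,y,a,46,20,56,62),(255,255,0)),(box(x,y,a,60,50,0,56),(0,255,0))):
    cv2.polylines(im,[cv2.convexHull(proj(C,B).astype(np.float32)).round().astype(np.int32)],True,c,1)
cv2.imwrite("pics/w1o.png",cv2.resize(im[210:350,190:330],(560,560)))
E
```

```text
wrist [ 242  267   27   55 1224]
top [161 240  12  14 117]
side [226 163  12  20 188]
['wrist'] [ 5.18106e+02  2.88040e+02 -3.87000e-01] 0.14834038190439575
['top', 'side'] [ 5.20668e+02  2.86314e+02 -2.50000e-01] 1.6227369325617138
['wrist', 'top', 'side'] [ 5.21342e+02  2.87595e+02 -2.67000e-01] 1.8614548298914788
```

View pics/w1o.png

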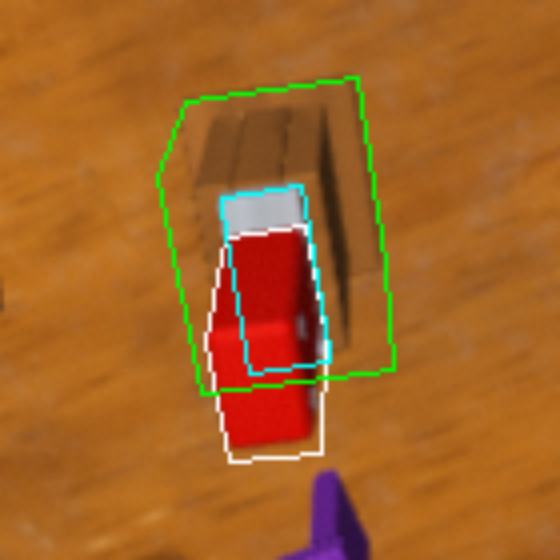

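The overlay sits well on the flange. Yaw is about -0.26 from the flange and stand edges and from the top and side fits. I'll hover above the handle and take a centred second view.

>>> {"api": "servo_tool", "payload": {
  "commands": [
    {"travel":[0,-0.09,0.42],"delta_rot":[-0.07,0,0],"claw":-1},
    {"travel":[0,-0.18,0.84],"delta_rot":[-0.14,0,0],"claw":-1},
    {"travel":[0,-0.18,0.84],"delta_rot":[-0.14,0,0],"claw":-1}
  ]
}}

```text
clock: 1.45
tool_pos: [519.9, 288.4, 212.2]
orientation: [[-0.003, 0.26, 0.966], [-0.002, 0.966, -0.26], [-1.0, -0.003, -0.002]]
force: [-0.5, 0.3, -0.2]
gripper_width: 1.004
```

Run:
```python
from h import *
s=robot.read_state();C=cam("wrist",s);im=camera("wrist")[:,:,::-1].copy()
print(s['clock'],s['tool_pos'].round(1),s['orientation'].round(3).tolist())
cv2.imwrite("pics/w2.png",im)
x,y,a=520.8,287.5,-.262
for B,c in((box(x,y,a,30,20,112,112),(255,255,255)),(box(x,y,a,46,20,62,62),(255,255,0)),(box(x,y,a,60,50,0,0),(0,255,0))):
    cv2.polylines(im,[cv2.convexHull(proj(C,B).astype(np.float32)).round().astype(np.int32)],True,c,1)
cv2.imwrite("pics/w2o.png",cv2.resize(im[140:280,207:347],(560,560)))
```

```text
1.45 [519.9 288.4 212.2] [[-0.003, 0.26, 0.966], [-0.002, 0.966, -0.26], [-1.0, -0.003, -0.002]]
```

View pics/w2o.png

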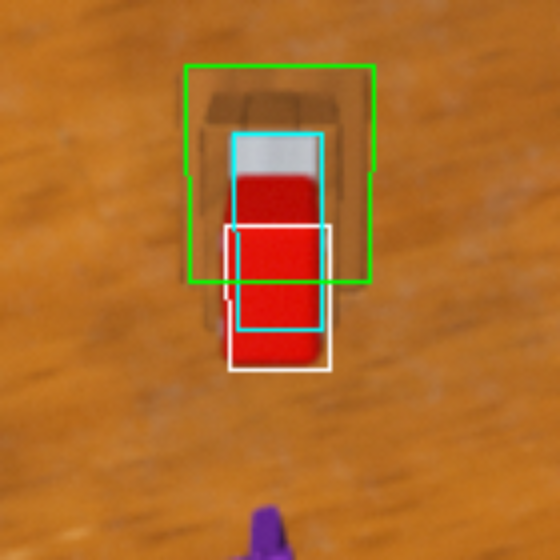

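The model sits within about 1–2 mm: the handle is about 1.5 px to tool -y. I'll correct that, descend and grip.

>>> {"api": "servo_tool", "payload": {
  "commands": [
    {"travel":[0.3,-0.014,0.01],"delta_rot":[0,0,0],"claw":-0.3},
    {"travel":[0.6,-0.014,0.01],"delta_rot":[0,0,0],"claw":-0.3},
    {"travel":[0.9,-0.014,0.01],"delta_rot":[0,0,0],"claw":-0.3},
    {"travel":[0.9,-0.014,0.01],"delta_rot":[0,0,0],"claw":-0.3}
  ]
}}

```text
clock: 2.0
tool_pos: [515.4, 288.4, 119.6]
orientation: [[-0.01, 0.257, 0.966], [-0.003, 0.966, -0.257], [-1.0, -0.006, -0.009]]
force: [0.4, 0.3, 0.2]
gripper_width: 0.652
```

>>> {"api": "servo_tool", "payload": {
  "commands": [
    {"travel":[0.25,0,0],"delta_rot":[0,0,0],"claw":-0.3},
    {"travel":[0.5,0,0],"delta_rot":[0,0,0],"claw":-0.3},
    {"travel":[0.5,0,0],"delta_rot":[0,0,0],"claw":-0.3}
  ]
}}

```text
clock: 2.38
tool_pos: [513.4, 288.8, 69.2]
orientation: [[-0.012, 0.257, 0.966], [-0.004, 0.966, -0.257], [-1.0, -0.007, -0.011]]
force: [-0.7, 0.1, 0.0]
gripper_width: 0.65
```

>>> {"api": "servo_tool", "payload": {
  "commands": [
    {"travel":[0,0,0],"delta_rot":[0,0,0],"claw":0.2},
    {"travel":[0,0,0],"delta_rot":[0,0,0],"claw":0.4},
    {"travel":[0,0,0],"delta_rot":[0,0,0],"claw":0.5},
    {"travel":[0,0,0],"delta_rot":[0,0,0],"claw":0.6},
    {"travel":[0,0,0],"delta_rot":[0,0,0],"claw":0.7}
  ],
  "squeeze": 20
}}

```text
clock: 3.0
tool_pos: [513.6, 288.7, 69.6]
orientation: [[-0.012, 0.257, 0.966], [-0.004, 0.966, -0.257], [-1.0, -0.007, -0.011]]
force: [-0.1, -0.2, 2.6]
gripper_width: 0.214
```

Run:
```python
from h import *
s=robot.read_state();print(s['clock'],s['tool_pos'].round(1),s['orientation'].round(3).tolist(),s['force'],s['ft_torque'],s['gripper_width'])
```

```text
3.0 [513.6 288.7  69.6] [[-0.012, 0.257, 0.966], [-0.004, 0.966, -0.257], [-1.0, -0.007, -0.011]] [-0.1046631  -0.2408585   2.60169764] [-0.15155018  0.07358027  0.09025876] 0.21415268270739957
```

The grip is centred across the jaws, but the tool drifted about 7 mm along the handle's width and tilted 0.7°. I'll open, correct and regrip, using a helper to work out the deltas.

```bash
cat >> h.py <<'E'
from scipy.spatial.transform import Rotation as Ro
def Rt(a): # upright tool, jaw axis y at yaw a
    y=np.array([-np.sin(a),np.cos(a),0]);x=np.array([0,0,-1.]);return np.column_stack([x,y,np.cross(x,y)])
def cmd(P,a):
    s=robot.read_state();R=np.array(s['orientation'])
    print('t',round(s['clock'],2),'pos',s['tool_pos'].round(1),'F',s['force'].round(1),'M',s['ft_torque'].round(2),'w',round(s['gripper_width'],3))
    print('travel',(R.T@(np.array(P)-s['tool_pos'])/100).round(4).tolist(),'rot',(Ro.from_matrix(R.T@Rt(a)).as_rotvec()/np.radians(60)).round(4).tolist())
E
python3 -c "
from h import *
cmd([520.6,286.9,71],-.262)"
```

```text
t 3.0 pos [513.6 288.7  69.6] F [-0.1 -0.2  2.6] M [-0.15  0.07  0.09] w 0.214
travel [-0.0148, 0.0005, 0.0721] rot [0.0023, -0.0103, 0.0066]
```

>>> {"api": "servo_tool", "payload": {
  "commands": [
    {"travel":[0,0,0],"delta_rot":[0,0,0],"claw":0.3},
    {"travel":[0,0,0],"delta_rot":[0,0,0],"claw":0.0},
    {"travel":[-0.015,0,0.072],"delta_rot":[0,-0.01,0.007],"claw":0.0},
    {"travel":[-0.015,0,0.072],"delta_rot":[0,-0.01,0.007],"claw":0.0},
    {"travel":[-0.015,0,0.072],"delta_rot":[0,-0.01,0.007],"claw":0.0}
  ]
}}

```text
clock: 3.62
tool_pos: [520.6, 286.8, 71.0]
orientation: [[-0.0, 0.257, 0.966], [0.001, 0.966, -0.257], [-1.0, 0.001, -0.0]]
force: [1.0, 0.4, -0.6]
gripper_width: 0.501
```

```bash
python3 -c "
from h import *
cmd([520.6,286.9,71],-.262)"
```

```text
t 3.62 pos [520.6 286.8  71. ] F [ 1.   0.4 -0.6] M [-0.07  0.05  0.09] w 0.501
travel [0.0003, 0.001, -0.0007] rot [0.0021, -0.0003, -0.0005]
```

>>> {"api": "servo_tool", "payload": {
  "commands": [
    {"travel":[0,0,0],"delta_rot":[0,0,0],"claw":0.4},
    {"travel":[0,0,0],"delta_rot":[0,0,0],"claw":0.5},
    {"travel":[0,0,0],"delta_rot":[0,0,0],"claw":0.6},
    {"travel":[0,0,0],"delta_rot":[0,0,0],"claw":0.9},
    {"travel":[0,0,0],"delta_rot":[0,0,0],"claw":0.9}
  ],
  "squeeze": 40
}}

```text
clock: 4.25
tool_pos: [520.6, 286.8, 71.0]
orientation: [[-0.0, 0.257, 0.966], [0.001, 0.966, -0.257], [-1.0, 0.001, -0.0]]
force: [0.1, 0.2, -0.6]
gripper_width: 0.218
```

>>> {"api": "servo_tool", "payload": {
  "commands": [
    {"travel":[-0.2,0,0],"delta_rot":[0,0,0],"claw":0.9},
    {"travel":[-0.4,0,0],"delta_rot":[0,0,0],"claw":0.9},
    {"travel":[-0.7,0,0],"delta_rot":[0,0,0],"claw":0.9},
    {"travel":[-0.95,0,0],"delta_rot":[0,0,0],"claw":0.9},
    {"travel":[-0.95,0,0],"delta_rot":[0,0,0],"claw":0.9}
  ]
}}

```text
clock: 4.88
tool_pos: [522.7, 287.4, 170.0]
orientation: [[0.006, 0.257, 0.966], [0.003, 0.966, -0.257], [-1.0, 0.004, 0.006]]
force: [0.2, -0.2, -2.3]
gripper_width: 0.213
```

```bash
python3 -c "
from h import *
cmd([480,120,175],0.05)"
```

```text
t 4.88 pos [522.7 287.4 170. ] F [ 0.2 -0.2 -2.3] M [-0.02  0.01 -0.02] w 0.213
travel [-0.0571, -1.7279, 0.0172] rot [-0.2958, 0.0059, -0.0032]
```

The blade is held: Fz dropped about 1.7 N and the width matches 20 mm. I'll move to a viewpoint for the rack.

>>> {"api": "servo_tool", "payload": {
  "commands": [
    {"travel":[-0.15,-0.5,0],"delta_rot":[0,0,0],"claw":0.9},
    {"travel":[-0.3,-1.0,0.1],"delta_rot":[0,0,0],"claw":0.9}
  ]
}}

```text
clock: 5.12
tool_pos: [505.4, 187.4, 199.2]
orientation: [[0.005, 0.255, 0.967], [0.002, 0.967, -0.255], [-1.0, 0.004, 0.004]]
force: [-0.0, -0.2, -1.5]
gripper_width: 0.215
```

>>> {"api": "servo_tool", "payload": {
  "commands": [
    {"travel":[0,-0.4,0.1],"delta_rot":[-0.16,0,0],"claw":0.9},
    {"travel":[0,-0.8,0.2],"delta_rot":[-0.32,0,0],"claw":0.9},
    {"travel":[0,-1.0,0.25],"delta_rot":[-0.47,0,0],"claw":0.9},
    {"travel":[0,-1.0,0.25],"delta_rot":[-0.47,0,0],"claw":0.9}
  ]
}}

```text
clock: 5.62
tool_pos: [503.6, 83.4, 198.3]
orientation: [[0.004, -0.229, 0.974], [0.002, 0.974, 0.229], [-1.0, 0.002, 0.004]]
force: [-0.3, 0.7, -1.6]
gripper_width: 0.214
```

Run:
```python
from h import *
cmd([503,66,200],.228)
s=robot.read_state();C=cam("wrist",s);im=camera("wrist")[:,:,::-1].copy();cv2.imwrite("pics/w3.png",im)
np.save("w3.npy",np.r_[s['tool_pos'],np.array(s['orientation']).ravel()])
```

```text
t 5.62 pos [503.6  83.4 198.3] F [-0.3  0.7 -1.6] M [ 0.03 -0.03 -0.  ] w 0.214
travel [-0.0178, -0.1675, -0.0458] rot [0.0025, 0.0043, -0.0014]
```

View pics/w3.png

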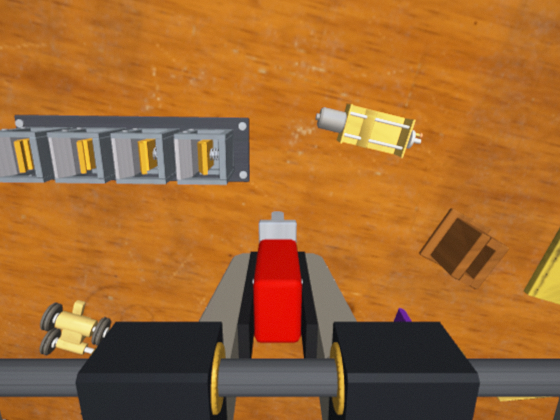

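The wrist view shows the rack nearly parallel to the image, with the rail running from (15,117) to (249,181) and the four slots at about (22,156), (85,156), (147,156) and (205,156). The cheeks are on the left (-y) side. I'll fit the rack by silhouette in both the wrist and top views.

```bash
cat > fit.py <<'E'
from h import *
d=np.load("w3.npy");st=dict(tool_pos=d[:3],orientation=d[3:].reshape(3,3))
def mask(f,C,r):
    im=cv2.imread(f);h=cv2.cvtColor(im,cv2.COLOR_BGR2HSV).astype(int)
    w=np.zeros(im.shape[:2],np.uint8);P=box(500,-65,.228,120,290,0,40)
    cv2.fillConvexPoly(w,cv2.convexHull(proj(C,P).astype(np.float32)).astype(np.int32),1)
    m=((h[...,1]<95)&(w>0)).astype(np.uint8)
    m=cv2.morphologyEx(m,cv2.MORPH_OPEN,np.ones((3,3)))if r>1 else m
    k,l,s,_=cv2.connectedComponentsWithStats(m);i=1+s[1:,4].argmax();m=(l==i).astype(np.uint8)
    c,_=cv2.findContours(m,cv2.RETR_EXTERNAL,cv2.CHAIN_APPROX_NONE);cv2.drawContours(m,c,-1,1,-1);print(f,s[i]);return m.astype(float)
def model(C,p,shape):
    x,y,a,lx,ly,oy=p;R=np.array([[np.cos(a),-np.sin(a)],[np.sin(a),np.cos(a)]])
    m=sil(C,box(x,y,a,64,228,0,6),shape,3)
    for k in(78,26,-26,-78):
        q=R@[0,k+1.5+oy]+[x,y];m=np.maximum(m,sil(C,box(q[0],q[1],a,lx,ly,0,66),shape,3))
    return m
V={"wrist":(cam("wrist",st),"pics/w3.png",2),"top":(cam("top"),"pics/top0.png",1)}
V={n:(C,mask(f,C,r)) for n,(C,f,r) in V.items()}
for ns in(["wrist"],["top"],["wrist","top"]):
    J=lambda p:sum(abs(model(V[n][0],p,V[n][1].shape)-V[n][1]).sum()/V[n][1].sum() for n in ns)
    p0=np.array([500,-65,.228,52,42,-1.5]);sx=np.vstack([p0]+[p0+np.eye(6)[i]*[6,6,.04,5,5,3][i] for i in range(6)])
    r=minimize(J,p0,method="Nelder-Mead",options=dict(initial_simplex=sx,maxfev=500,xatol=.02,fatol=1e-5));print(ns,r.x.round(3),round(r.fun,4))
    np.save("rack_%s.npy"%"".join(ns),r.x)
im=cv2.imread("pics/w3.png");C=V["wrist"][0];p=np.load("rack_wrist.npy");x,y,a=p[:3]
big=cv2.resize(im,None,fx=3,fy=3,interpolation=cv2.INTER_CUBIC)
def pl(P,c,cl=True):cv2.polylines(big,[((proj(C,P)+.5)*3).round().astype(np.int32)],cl,c,1)
R=np.array([[np.cos(a),-np.sin(a)],[np.sin(a),np.cos(a)]])
def W(u,v,z):return [*(R@[u,v]+[x,y]),z]
pl([W(-32,-114,6),W(32,-114,6),W(32,114,6),W(-32,114,6)],(0,255,0))
for k in(79.5,27.5,-24.5,-76.5):
    pl([W(-17,k-12.5,66),W(17,k-12.5,66)],(0,0,255),False)
    pl([W(-17,k,66),W(17,k,66)],(255,255,0),False)
    o=p[5];hx,hy=p[3]/2,p[4]/2
    pl([W(-hx,k+o-hy,66),W(hx,k+o-hy,66),W(hx,k+o+hy,66),W(-hx,k+o+hy,66)],(255,0,255))
cv2.imwrite("pics/w3o.png",big[330:570,0:780])
E
python3 fit.py
```

```text
pics/w3.png [    0   115   249    70 14416]
pics/top0.png [ 282  234  104   47 2481]
['wrist'] [ 5.00354e+02 -6.35970e+01  2.18000e-01  4.16760e+01  4.45390e+01
 -3.30000e-02] 0.0143
['top'] [ 5.01779e+02 -6.37230e+01  2.22000e-01  4.98140e+01  4.33860e+01
 -5.82000e-01] 0.0889
['wrist', 'top'] [ 4.99899e+02 -6.37330e+01  2.17000e-01  4.23270e+01  4.50710e+01
  1.23700e+00] 0.1103
```

View pics/w3o.png

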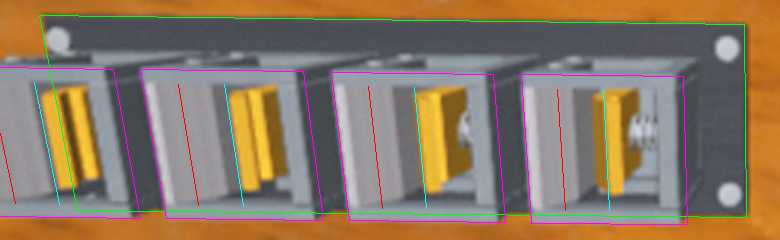

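The fit is tight: wrist (500.4, -63.6, yaw 0.218) and top (501.8, -63.7, 0.222) agree. The lead-in and brass edges show the slots off-centre in their cassettes, by about 5 mm to -y. I'll measure that offset from edge profiles.

```bash
cat > prof.py <<'E'
from h import *
from scipy.ndimage import map_coordinates,gaussian_filter1d
from scipy.signal import find_peaks
d=np.load("w3.npy");st=dict(tool_pos=d[:3],orientation=d[3:].reshape(3,3));C=cam("wrist",st)
x,y,a=np.load("rack_wrist.npy")[:3];R=np.array([[np.cos(a),-np.sin(a)],[np.sin(a),np.cos(a)]])
im=cv2.imread("pics/w3.png").astype(float)
def W(u,v,z):return [*(R@[u,v]+[x,y]),z]
for k in(79.5,27.5,-24.5):
    v=np.arange(-26,24,.25);acc=0
    for u in(-8,-4,0,4,8):
        q=proj(C,[W(u,k+t,66) for t in v]);acc=acc+np.stack([map_coordinates(im[...,c],[q[:,1],q[:,0]],order=1) for c in range(3)],1)
    acc/=5;g=np.abs(gaussian_filter1d(acc,2,axis=0,order=1)).sum(1);pk,_=find_peaks(g,height=g.max()*.08)
    print("slot",k)
    for i in pk:
        uv=proj(C,W(0,k+v[i],66))[0]
        f=lambda z:((np.array(hit(C,uv,z)[:2])-[x,y])@R)[1]-k
        print(" v@66 %.1f @51 %.1f @49 %.1f  g %.1f"%(v[i],f(51),f(49),g[i]),acc[max(0,i-5)].round(),acc[min(len(v)-1,i+5)].round())
E
python3 prof.py
```

```text
slot 79.5
 v@66 -22.2 @51 -26.4 @49 -27.0  g 46.3 [79. 75. 71.] [201. 197. 200.]
 v@66 -18.8 @51 -22.8 @49 -23.3  g 18.4 [201. 197. 200.] [156. 152. 154.]
 v@66 -8.2 @51 -11.8 @49 -12.2  g 18.5 [159. 155. 158.] [112. 109. 111.]
 v@66 -3.0 @51 -6.2 @49 -6.7  g 15.9 [111. 110. 114.] [ 34. 113. 156.]
 v@66 0.5 @51 -2.6 @49 -3.0  g 21.8 [ 34. 113. 157.] [ 54. 185. 235.]
 v@66 4.5 @51 1.6 @49 1.2  g 28.0 [ 54. 184. 234.] [ 44.  97. 129.]
 v@66 7.0 @51 4.3 @49 3.9  g 14.5 [ 44.  97. 129.] [116. 132. 142.]
 v@66 9.8 @51 7.1 @49 6.8  g 9.5 [119. 134. 144.] [162. 155. 150.]
 v@66 13.2 @51 10.8 @49 10.5  g 6.5 [162. 156. 149.] [147. 140. 134.]
 v@66 15.2 @51 12.9 @49 12.6  g 10.2 [149. 142. 137.] [170. 162. 153.]
 v@66 20.0 @51 17.9 @49 17.6  g 33.3 [168. 159. 151.] [79. 75. 70.]
slot 27.5
 v@66 -22.0 @51 -28.8 @49 -29.7  g 46.5 [81. 76. 72.] [201. 197. 200.]
 v@66 -19.0 @51 -25.6 @49 -26.5  g 17.8 [200. 196. 199.] [154. 150. 153.]
 v@66 -6.0 @51 -12.0 @49 -12.8  g 19.3 [159. 156. 158.] [112. 109. 111.]
 v@66 0.0 @51 -5.7 @49 -6.4  g 26.4 [104. 109. 117.] [ 51. 175. 228.]
 v@66 4.8 @51 -0.7 @4
[... 265 characters left out ...]
@51 15.3 @49 14.7  g 32.2 [167. 159. 151.] [79. 75. 71.]
slot -24.5
 v@66 -22.0 @51 -31.3 @49 -32.6  g 45.1 [77. 73. 69.] [195. 192. 194.]
 v@66 -19.0 @51 -28.2 @49 -29.4  g 17.5 [197. 194. 197.] [154. 150. 153.]
 v@66 -3.5 @51 -11.9 @49 -13.0  g 18.8 [157. 154. 157.] [110. 107. 109.]
 v@66 1.0 @51 -7.2 @49 -8.3  g 31.3 [109. 110. 115.] [ 55. 183. 235.]
 v@66 5.0 @51 -3.0 @49 -4.1  g 13.8 [ 54. 182. 234.] [ 43. 149. 200.]
 v@66 6.8 @51 -1.2 @49 -2.2  g 20.9 [ 43. 147. 198.] [ 61. 204. 245.]
 v@66 9.8 @51 2.0 @49 1.0  g 33.3 [ 60. 201. 244.] [ 33.  94. 129.]
 v@66 14.5 @51 7.0 @49 6.0  g 26.3 [ 46.  96. 126.] [168. 159. 151.]
 v@66 20.0 @51 12.7 @49 11.8  g 31.0 [165. 156. 148.] [80. 75. 71.]
```

The cheek lead-in edges at z=66 and z=51 are consistent across three slots, and the shoe edges agree: the slots are 6.3 mm to -y of the model. I'll check lateral bias on the held handle and compute the slot_1 approach.

```bash
cat >> h.py <<'E'
A=.219;_c,_s=np.cos(A),np.sin(A)
def slot(k,depth,dy=.4,dx=0): # TCP target for tip depth below mouth
    v=1.5-6.3+[78,26,-26,-78][k-1]+dy
    return [500.7+_c*dx-_s*v,-63.65+_s*dx+_c*v,66-depth+63]
E
python3 - <<'E'
from h import *
d=np.load("w3.npy");R=d[3:].reshape(3,3);C=cam("wrist",dict(tool_pos=d[:3],orientation=R))
im=cv2.imread("pics/w3.png");h=cv2.cvtColor(im,cv2.COLOR_BGR2HSV).astype(int);m=((h[...,0]<5)|(h[...,0]>172))&(h[...,1]>150)&(h[...,2]>50)
for r in(260,290,320,330): c=np.where(m[r,200:340])[0]+200;print(r,c.min(),c.max())
g=lambda x,y,z:proj(C,d[:3]+R@[x,y,z])[0].round(1)
for x in(-41,9):
  for z in(-15,15): print(x,z,g(x,-10,z),g(x,10,z))
print([np.round(slot(k,-8),1).tolist() for k in(1,2,3,4)]);cmd(slot(1,-12),A)
E
```

```text
260 256 298
290 253 301
320 254 301
330 254 300
-41 -15 [250.7 279.8] [300.8 279.8]
-41 15 [252.3 343.6] [299.4 343.5]
9 -15 [257.2 235.4] [294.8 235.4]
9 15 [258.1 285.9] [294.1 285.9]
[[484.7, 8.2, 137.0], [496.0, -42.6, 137.0], [507.3, -93.3, 137.0], [518.6, -144.1, 137.0]]
t 5.67 pos [503.7  84.3 198.4] F [-0.3  0.4 -2.7] M [0.07 0.01 0.02] w 0.213
travel [0.5706, -0.6987, -0.3616] rot [0.0109, 0.0046, -0.0019]
```

>>> {"api": "servo_tool", "payload": {
  "commands": [
    {"travel":[0.1,-0.4,-0.2],"delta_rot":[0.005,0.003,0],"claw":0.9},
    {"travel":[0.2,-0.7,-0.36],"delta_rot":[0.011,0.005,-0.002],"claw":0.9},
    {"travel":[0.55,-0.7,-0.36],"delta_rot":[0.011,0.005,-0.002],"claw":0.9},
    {"travel":[0.55,-0.7,-0.36],"delta_rot":[0.011,0.005,-0.002],"claw":0.9}
  ]
}}

```text
clock: 6.18
tool_pos: [482.4, 9.5, 140.4]
orientation: [[-0.007, -0.216, 0.976], [0.002, 0.976, 0.216], [-1.0, 0.003, -0.006]]
force: [-0.4, -0.3, -1.6]
gripper_width: 0.214
```

Run:
```python
from h import *
cmd(slot(1,-8,.2),A)
im=np.hstack([camera("side")[200:330,220:340],camera("wrist")[100:230,230:350]])[:,:,::-1]
cv2.imwrite("pics/s4.png",cv2.resize(im,None,fx=3.3,fy=3.3,interpolation=cv2.INTER_CUBIC))
```

```text
t 6.17 pos [482.4   9.5 140.4] F [-0.4 -0.3 -1.6] M [0.07 0.01 0.01] w 0.214
travel [0.0333, -0.0193, 0.0196] rot [-0.0013, -0.006, -0.003]
```

View pics/s4.png

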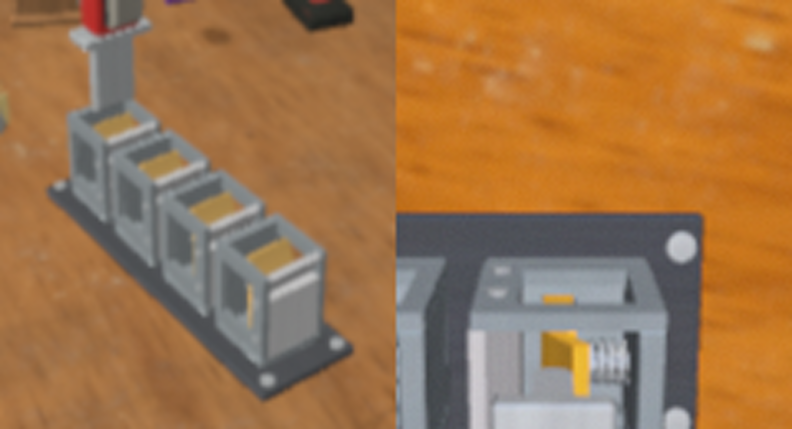

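The blade hangs upright over slot_1 in both views, and the flange is between cheek and shoe. I'll correct the pose and start the slow descent.

>>> {"api": "servo_tool", "payload": {
  "commands": [
    {"travel":[0.033,-0.019,0.02],"delta_rot":[0,-0.006,-0.003],"claw":0.9},
    {"travel":[0.06,-0.019,0.02],"delta_rot":[0,-0.006,-0.003],"claw":0.9},
    {"travel":[0.09,-0.019,0.02],"delta_rot":[0,-0.006,-0.003],"claw":0.9},
    {"travel":[0.113,-0.019,0.02],"delta_rot":[0,-0.006,-0.003],"claw":0.9},
    {"travel":[0.113,-0.019,0.02],"delta_rot":[0,-0.006,-0.003],"claw":0.9}
  ]
}}

```text
clock: 6.9
tool_pos: [487.2, 7.6, 132.0]
orientation: [[0.006, -0.217, 0.976], [-0.002, 0.976, 0.217], [-1.0, -0.003, 0.005]]
force: [-0.1, 0.4, -1.2]
gripper_width: 0.215
```

```bash
python3 -c "
from h import *
cmd(slot(1,5,.2),A)"
```

```text
t 6.9 pos [487.2   7.6 132. ] F [-0.1  0.4 -1.2] M [ 0.06  0.02 -0.01] w 0.215
travel [0.0794, 0.0094, -0.0235] rot [0.0, 0.005, 0.0026]
```

>>> {"api": "servo_tool", "payload": {
  "commands": [
    {"travel":[0,0.01,-0.023],"delta_rot":[0,0.005,0.003],"claw":0.9},
    {"travel":[0,0.01,-0.023],"delta_rot":[0,0.005,0.003],"claw":0.9},
    {"travel":[0,0.01,-0.023],"delta_rot":[0,0.005,0.003],"claw":0.9}
  ]
}}

```text
clock: 7.28
tool_pos: [484.8, 8.0, 132.0]
orientation: [[0.0, -0.217, 0.976], [0.0, 0.976, 0.217], [-1.0, 0.0, 0.0]]
force: [0.0, -0.2, -1.8]
gripper_width: 0.215
```

```bash
python3 -c "
from h import *
cmd(slot(1,5,.2),A)"
```

```text
t 7.28 pos [484.8   8.  132. ] F [ 0.  -0.2 -1.8] M [ 0.09 -0.01  0.03] w 0.215
travel [0.0803, -0.0003, -0.0006] rot [-0.0001, 0.0002, -0.0003]
```

>>> {"api": "servo_tool", "payload": {
  "commands": [
    {"travel":[0.04,0,0],"delta_rot":[0,0,0],"claw":0.9},
    {"travel":[0.08,0,0],"delta_rot":[0,0,0],"claw":0.9},
    {"travel":[0.1,0,0],"delta_rot":[0,0,0],"claw":0.9}
  ]
}}

```text
clock: 7.65
tool_pos: [484.5, 8.1, 121.5]
orientation: [[-0.001, -0.217, 0.976], [0.001, 0.976, 0.217], [-1.0, 0.001, -0.001]]
force: [0.5, -0.1, -2.8]
gripper_width: 0.216
```

```bash
python3 -c "
from h import *
cmd(slot(1,10,.2),A)"
```

```text
t 7.65 pos [484.5   8.1 121.5] F [ 0.5 -0.1 -2.8] M [0.06 0.01 0.01] w 0.216
travel [0.0249, -0.0016, 0.0022] rot [-0.0001, -0.0005, -0.0006]
```

>>> {"api": "servo_tool", "payload": {
  "commands": [
    {"travel":[0.015,0,0],"delta_rot":[0,0,0],"claw":0.9},
    {"travel":[0.03,0,0],"delta_rot":[0,0,0],"claw":0.9}
  ]
}}

```text
clock: 7.9
tool_pos: [484.9, 7.7, 118.8]
orientation: [[0.0, -0.217, 0.976], [-0.0, 0.976, 0.217], [-1.0, -0.0, 0.0]]
force: [0.4, -1.5, 0.9]
gripper_width: 0.213
```

>>> {"api": "servo_tool", "payload": {
  "commands": [
    {"travel":[0.01,0,0],"delta_rot":[0,0,0],"claw":0.9},
    {"travel":[0.02,0,0],"delta_rot":[0,0,0],"claw":0.9}
  ]
}}

```text
clock: 8.15
tool_pos: [485.5, 7.2, 117.3]
orientation: [[0.002, -0.217, 0.976], [-0.001, 0.976, 0.217], [-1.0, -0.002, 0.001]]
force: [0.2, -2.2, 2.2]
gripper_width: 0.215
```

>>> {"api": "servo_tool", "payload": {
  "commands": [
    {"travel":[0.01,0.006,0],"delta_rot":[0,0,0],"claw":0.9},
    {"travel":[0.025,0.006,-0.004],"delta_rot":[0,0.001,0.001],"claw":0.9}
  ]
}}

```text
clock: 8.4
tool_pos: [486.1, 7.0, 115.8]
orientation: [[0.003, -0.218, 0.976], [-0.002, 0.976, 0.218], [-1.0, -0.003, 0.002]]
force: [1.3, -4.4, 6.1]
gripper_width: 0.212
```

```bash
python3 -c "
from h import *
cmd(slot(1,15,.4),A)"
```

```text
t 8.4 pos [486.1   7.  115.8] F [ 1.3 -4.4  6.1] M [-1.08 -0.12  0.03] w 0.212
travel [0.0175, 0.0151, -0.0105] rot [0.0003, 0.0021, 0.0028]
```

>>> {"api": "servo_tool", "payload": {
  "commands": [
    {"travel":[0.01,0.013,-0.01],"delta_rot":[0,0.002,0.003],"claw":0.9},
    {"travel":[0.018,0.015,-0.01],"delta_rot":[0,0.002,0.003],"claw":0.9}
  ]
}}

```text
clock: 8.65
tool_pos: [486.2, 6.9, 115.3]
orientation: [[0.003, -0.218, 0.976], [-0.003, 0.976, 0.218], [-1.0, -0.003, 0.003]]
force: [0.4, -6.0, 7.0]
gripper_width: 0.215
```

>>> {"api": "servo_tool", "payload": {
  "commands": [
    {"travel":[0.015,0.015,-0.01],"delta_rot":[0,0.003,0.003],"claw":0.9},
    {"travel":[0.025,0.015,-0.01],"delta_rot":[0,0.003,0.003],"claw":0.9},
    {"travel":[0.025,0.015,-0.01],"delta_rot":[0,0.003,0.003],"claw":0.9}
  ]
}}

```text
clock: 9.02
tool_pos: [486.6, 6.6, 114.4]
orientation: [[0.004, -0.218, 0.976], [-0.004, 0.976, 0.218], [-1.0, -0.004, 0.003]]
force: [0.2, -6.7, 6.7]
gripper_width: 0.214
```

>>> {"api": "servo_tool", "payload": {
  "commands": [
    {"travel":[0.02,0.025,-0.015],"delta_rot":[0,0.004,0.004],"claw":0.9},
    {"travel":[0.035,0.03,-0.018],"delta_rot":[0,0.004,0.004],"claw":0.9},
    {"travel":[0.035,0.03,-0.018],"delta_rot":[0,0.004,0.004],"claw":0.9}
  ]
}}

```text
clock: 9.4
tool_pos: [487.0, 6.6, 113.4]
orientation: [[0.005, -0.219, 0.976], [-0.006, 0.976, 0.219], [-1.0, -0.007, 0.003]]
force: [0.6, -9.4, 9.0]
gripper_width: 0.213
```

>>> {"api": "servo_tool", "payload": {
  "commands": [
    {"travel":[0.03,0.03,-0.02],"delta_rot":[0,0.005,0.006],"claw":0.9},
    {"travel":[0.05,0.04,-0.022],"delta_rot":[0,0.005,0.006],"claw":0.9},
    {"travel":[0.05,0.04,-0.022],"delta_rot":[0,0.005,0.006],"claw":0.9}
  ]
}}

```text
clock: 9.78
tool_pos: [487.6, 6.6, 112.1]
orientation: [[0.006, -0.219, 0.976], [-0.008, 0.976, 0.219], [-1.0, -0.01, 0.004]]
force: [-0.1, -10.2, 15.6]
gripper_width: 0.214
```

```bash
python3 -c "
from h import *
cmd(slot(1,20,.2),A)"
```

```text
t 9.78 pos [487.6   6.6 112.1] F [ -0.1 -10.2  15.6] M [-2.71  0.12  0.02] w 0.214
travel [0.0309, 0.0204, -0.0247] rot [0.0022, 0.004, 0.0091]
```

The total force reached 20 N at 17 mm depth with almost no shoe travel, so slot_1 is seized. Backing off at once.

>>> {"api": "servo_tool", "payload": {
  "commands": [
    {"travel":[-0.05,0,0],"delta_rot":[0,0,0],"claw":0.9},
    {"travel":[-0.15,0.01,-0.02],"delta_rot":[0.002,0.004,0.009],"claw":0.9},
    {"travel":[-0.3,0.02,-0.025],"delta_rot":[0.002,0.004,0.009],"claw":0.9},
    {"travel":[-0.3,0.02,-0.025],"delta_rot":[0.002,0.004,0.009],"claw":0.9}
  ]
}}

```text
clock: 10.28
tool_pos: [485.3, 8.4, 143.4]
orientation: [[0.002, -0.218, 0.976], [-0.0, 0.976, 0.218], [-1.0, -0.001, 0.002]]
force: [0.1, -0.0, -1.8]
gripper_width: 0.217
```

```bash
python3 -c "
from h import *
cmd(slot(2,-10,.2),A)"
```

```text
t 10.28 pos [485.3   8.4 143.4] F [ 0.1 -0.  -1.8] M [0.02 0.01 0.05] w 0.217
travel [0.0443, -0.5231, -0.0065] rot [0.0004, 0.0022, 0.0006]
```

>>> {"api": "servo_tool", "payload": {
  "commands": [
    {"travel":[0,-0.25,0],"delta_rot":[0,0.001,0],"claw":0.9},
    {"travel":[0,-0.5,-0.006],"delta_rot":[0,0.002,0],"claw":0.9},
    {"travel":[0.05,-0.523,-0.006],"delta_rot":[0,0.002,0],"claw":0.9},
    {"travel":[0.05,-0.523,-0.006],"delta_rot":[0,0.002,0],"claw":0.9}
  ]
}}

```text
clock: 10.78
tool_pos: [495.2, -42.0, 137.4]
orientation: [[-0.002, -0.217, 0.976], [0.001, 0.976, 0.217], [-1.0, 0.001, -0.001]]
force: [0.4, 0.4, -2.1]
gripper_width: 0.215
```

```bash
python3 -c "
from h import *
cmd(slot(2,-5,.2),A)"
```

```text
t 10.78 pos [495.2 -42.  137.4] F [ 0.4  0.4 -2.1] M [ 0.04 -0.05  0.04] w 0.215
travel [0.0343, -0.0093, 0.0063] rot [0.0002, -0.0014, -0.001]
```

>>> {"api": "servo_tool", "payload": {
  "commands": [
    {"travel":[0.03,-0.009,0.006],"delta_rot":[0,-0.001,-0.001],"claw":0.9},
    {"travel":[0.07,-0.009,0.006],"delta_rot":[0,-0.001,-0.001],"claw":0.9},
    {"travel":[0.11,-0.009,0.006],"delta_rot":[0,-0.001,-0.001],"claw":0.9},
    {"travel":[0.13,-0.009,0.006],"delta_rot":[0,-0.001,-0.001],"claw":0.9},
    {"travel":[0.13,-0.009,0.006],"delta_rot":[0,-0.001,-0.001],"claw":0.9}
  ]
}}

```text
clock: 11.4
tool_pos: [495.9, -42.7, 124.2]
orientation: [[-0.001, -0.217, 0.976], [0.0, 0.976, 0.217], [-1.0, 0.0, -0.001]]
force: [-0.4, -0.3, -1.8]
gripper_width: 0.217
```

```bash
python3 -c "
from h import *
cmd(slot(2,9,.4),A)"
```

```text
t 11.4 pos [495.9 -42.7 124.2] F [-0.4 -0.3 -1.8] M [ 0.02  0.02 -0.01] w 0.217
travel [0.0424, 0.0009, 0.0014] rot [0.0002, -0.0006, -0.0001]
```

>>> {"api": "servo_tool", "payload": {
  "commands": [
    {"travel":[0.02,0.005,0],"delta_rot":[0,0,0],"claw":0.9},
    {"travel":[0.04,0.005,0],"delta_rot":[0,0,0],"claw":0.9},
    {"travel":[0.06,0.005,0],"delta_rot":[0,0,0],"claw":0.9}
  ]
}}

```text
clock: 11.78
tool_pos: [496.5, -42.9, 118.8]
orientation: [[0.001, -0.218, 0.976], [-0.002, 0.976, 0.218], [-1.0, -0.002, 0.001]]
force: [-0.7, -3.0, 2.4]
gripper_width: 0.216
```

>>> {"api": "servo_tool", "payload": {
  "commands": [
    {"travel":[0.02,0.01,0],"delta_rot":[0,0,0],"claw":0.9},
    {"travel":[0.04,0.01,0],"delta_rot":[0,0,0],"claw":0.9}
  ]
}}

```text
clock: 12.02
tool_pos: [497.7, -43.3, 116.2]
orientation: [[0.004, -0.218, 0.976], [-0.005, 0.976, 0.218], [-1.0, -0.006, 0.003]]
force: [-0.2, -5.4, 6.7]
gripper_width: 0.214
```

```bash
python3 -c "
from h import *
cmd(slot(2,16,.4),A)"
```

```text
t 12.03 pos [497.7 -43.3 116.2] F [-0.2 -5.4  6.7] M [-1.27 -0.02  0.02] w 0.214
travel [0.0321, 0.0109, -0.0146] rot [0.0006, 0.0029, 0.0053]
```

>>> {"api": "servo_tool", "payload": {
  "commands": [
    {"travel":[0.02,0.02,-0.014],"delta_rot":[0,0.003,0.006],"claw":0.9},
    {"travel":[0.035,0.025,-0.015],"delta_rot":[0,0.003,0.006],"claw":0.9},
    {"travel":[0.035,0.025,-0.015],"delta_rot":[0,0.003,0.006],"claw":0.9}
  ]
}}

```text
clock: 12.4
tool_pos: [497.8, -43.0, 114.6]
orientation: [[0.005, -0.218, 0.976], [-0.003, 0.976, 0.218], [-1.0, -0.004, 0.004]]
force: [1.2, -5.7, 5.2]
gripper_width: 0.215
```

>>> {"api": "servo_tool", "payload": {
  "commands": [
    {"travel":[0.02,0.02,-0.016],"delta_rot":[0,0.004,0.005],"claw":0.9},
    {"travel":[0.04,0.025,-0.018],"delta_rot":[0,0.004,0.005],"claw":0.9},
    {"travel":[0.04,0.025,-0.018],"delta_rot":[0,0.004,0.005],"claw":0.9}
  ]
}}

```text
clock: 12.78
tool_pos: [498.0, -42.8, 112.6]
orientation: [[0.006, -0.218, 0.976], [-0.003, 0.976, 0.218], [-1.0, -0.004, 0.005]]
force: [0.9, -6.2, 5.1]
gripper_width: 0.215
```

>>> {"api": "servo_tool", "payload": {
  "commands": [
    {"travel":[0.02,0.015,-0.018],"delta_rot":[0,0.005,0.005],"claw":0.9},
    {"travel":[0.045,0.02,-0.02],"delta_rot":[0,0.005,0.005],"claw":0.9},
    {"travel":[0.045,0.02,-0.02],"delta_rot":[0,0.005,0.005],"claw":0.9}
  ]
}}

```text
clock: 13.15
tool_pos: [498.4, -43.3, 110.3]
orientation: [[0.006, -0.218, 0.976], [-0.003, 0.976, 0.218], [-1.0, -0.005, 0.005]]
force: [2.2, -5.8, 6.4]
gripper_width: 0.214
```

```bash
python3 -c "
from h import *
cmd(slot(2,21,.2),A)"
```

```text
t 13.15 pos [498.4 -43.3 110.3] F [ 2.2 -5.8  6.4] M [-1.45 -0.47 -0.02] w 0.214
travel [0.023, 0.0107, -0.0217] rot [0.0009, 0.0047, 0.0043]
```

>>> {"api": "servo_tool", "payload": {
  "commands": [
    {"travel":[0.02,0.02,-0.03],"delta_rot":[0.001,0.007,0.006],"claw":0.9},
    {"travel":[0.045,0.022,-0.035],"delta_rot":[0.001,0.008,0.006],"claw":0.9},
    {"travel":[0.06,0.022,-0.035],"delta_rot":[0.001,0.008,0.006],"claw":0.9},
    {"travel":[0.06,0.022,-0.035],"delta_rot":[0.001,0.008,0.006],"claw":0.9}
  ]
}}

```text
clock: 13.65
tool_pos: [496.7, -43.7, 105.5]
orientation: [[0.001, -0.217, 0.976], [-0.003, 0.976, 0.217], [-1.0, -0.003, 0.001]]
force: [2.8, -6.4, 1.9]
gripper_width: 0.215
```

```bash
python3 -c "
from h import *
cmd(slot(2,28,.2),A)"
```

```text
t 13.65 pos [496.7 -43.7 105.5] F [ 2.8 -6.4  1.9] M [-1.4  -0.68 -0.06] w 0.215
travel [0.0453, 0.0108, -0.0039] rot [-0.0001, 0.0007, 0.0029]
```

At 24 mm depth slot_2 shows about 3.7 N of upward drag plus about 6.5 N sideways, after a peak of about 10 N. That matches the sound shoe. The task asks for all four to be tried, so I'll withdraw and test slots 3 and 4.

>>> {"api": "servo_tool", "payload": {
  "commands": [
    {"travel":[-0.1,0.01,0],"delta_rot":[0,0,0.002],"claw":0.9},
    {"travel":[-0.25,0.01,0],"delta_rot":[0,0,0.003],"claw":0.9},
    {"travel":[-0.36,0.01,0],"delta_rot":[0,0,0.003],"claw":0.9},
    {"travel":[-0.36,0.01,0],"delta_rot":[0,0,0.003],"claw":0.9}
  ]
}}

```text
clock: 14.15
tool_pos: [496.9, -42.5, 142.4]
orientation: [[0.002, -0.217, 0.976], [0.0, 0.976, 0.217], [-1.0, -0.0, 0.002]]
force: [-0.1, -0.1, -2.0]
gripper_width: 0.215
```

```bash
python3 -c "
from h import *
cmd(slot(3,-8,.2),A)"
```

```text
t 14.15 pos [496.9 -42.5 142.4] F [-0.1 -0.1 -2. ] M [ 0.06 -0.04  0.02] w 0.215
travel [0.0542, -0.5211, -0.0093] rot [0.0001, 0.0022, 0.0002]
```

>>> {"api": "servo_tool", "payload": {
  "commands": [
    {"travel":[0,-0.25,0],"delta_rot":[0,0.001,0],"claw":0.9},
    {"travel":[0,-0.5,-0.009],"delta_rot":[0,0.002,0],"claw":0.9},
    {"travel":[0.05,-0.521,-0.009],"delta_rot":[0,0.002,0],"claw":0.9},
    {"travel":[0.05,-0.521,-0.009],"delta_rot":[0,0.002,0],"claw":0.9}
  ]
}}

```text
clock: 14.65
tool_pos: [506.5, -92.6, 136.2]
orientation: [[-0.002, -0.217, 0.976], [0.001, 0.976, 0.217], [-1.0, 0.002, -0.002]]
force: [0.0, 0.6, -2.3]
gripper_width: 0.217
```

```bash
python3 -c "
from h import *
cmd(slot(3,5,.3),A)"
```

```text
t 14.65 pos [506.5 -92.6 136.2] F [ 0.   0.6 -2.3] M [ 0.06  0.04 -0.03] w 0.217
travel [0.1221, -0.0097, 0.0071] rot [-0.0001, -0.0016, -0.0017]
```

>>> {"api": "servo_tool", "payload": {
  "commands": [
    {"travel":[0.03,-0.01,0.007],"delta_rot":[0,-0.001,-0.001],"claw":0.9},
    {"travel":[0.07,-0.01,0.007],"delta_rot":[0,-0.001,-0.001],"claw":0.9},
    {"travel":[0.11,-0.01,0.007],"delta_rot":[0,-0.001,-0.001],"claw":0.9},
    {"travel":[0.13,-0.01,0.006],"delta_rot":[0,-0.001,-0.001],"claw":0.9},
    {"travel":[0.13,-0.01,0.006],"delta_rot":[0,-0.001,-0.001],"claw":0.9}
  ]
}}

```text
clock: 15.28
tool_pos: [507.1, -93.4, 123.0]
orientation: [[-0.001, -0.217, 0.976], [0.001, 0.976, 0.217], [-1.0, 0.001, -0.001]]
force: [-0.1, 0.6, -2.0]
gripper_width: 0.215
```

>>> {"api": "servo_tool", "payload": {
  "commands": [
    {"travel":[0.02,0.004,0],"delta_rot":[0,0,0],"claw":0.9},
    {"travel":[0.04,0.004,0],"delta_rot":[0,0,0],"claw":0.9},
    {"travel":[0.06,0.004,0],"delta_rot":[0,0,0],"claw":0.9}
  ]
}}

```text
clock: 15.65
tool_pos: [507.9, -93.9, 117.9]
orientation: [[0.001, -0.217, 0.976], [-0.001, 0.976, 0.217], [-1.0, -0.001, 0.001]]
force: [-0.1, -3.2, 3.4]
gripper_width: 0.217
```

```bash
python3 -c "
from h import *
cmd(slot(3,14,.3),A)"
```

```text
t 15.65 pos [507.9 -93.9 117.9] F [-0.1 -3.2  3.4] M [-0.68 -0.03 -0.01] w 0.217
travel [0.0287, 0.0063, -0.0044] rot [0.0, 0.0007, 0.0014]
```

>>> {"api": "servo_tool", "payload": {
  "commands": [
    {"travel":[0.02,0.02,-0.005],"delta_rot":[0,0.001,0.003],"claw":0.9},
    {"travel":[0.035,0.025,-0.008],"delta_rot":[0,0.002,0.004],"claw":0.9},
    {"travel":[0.035,0.025,-0.008],"delta_rot":[0,0.002,0.004],"claw":0.9}
  ]
}}

```text
clock: 16.02
tool_pos: [508.5, -94.1, 116.5]
orientation: [[0.003, -0.218, 0.976], [-0.003, 0.976, 0.218], [-1.0, -0.003, 0.002]]
force: [0.3, -6.0, 6.6]
gripper_width: 0.214
```

>>> {"api": "servo_tool", "payload": {
  "commands": [
    {"travel":[0.02,0.02,-0.008],"delta_rot":[0,0.002,0.004],"claw":0.9},
    {"travel":[0.035,0.025,-0.01],"delta_rot":[0,0.003,0.005],"claw":0.9},
    {"travel":[0.035,0.025,-0.01],"delta_rot":[0,0.003,0.005],"claw":0.9}
  ]
}}

```text
clock: 16.4
tool_pos: [509.1, -94.4, 115.3]
orientation: [[0.003, -0.218, 0.976], [-0.004, 0.976, 0.218], [-1.0, -0.005, 0.003]]
force: [0.5, -5.8, 6.6]
gripper_width: 0.219
```

```bash
python3 -c "
from h import *
cmd(slot(3,18,.3),A)"
```

```text
t 16.4 pos [509.1 -94.4 115.3] F [ 0.5 -5.8  6.6] M [-1.61 -0.08 -0.03] w 0.219
travel [0.0433, 0.0138, -0.0155] rot [0.0005, 0.0024, 0.0044]
```

>>> {"api": "servo_tool", "payload": {
  "commands": [
    {"travel":[0.025,0.025,-0.015],"delta_rot":[0,0.003,0.006],"claw":0.9},
    {"travel":[0.05,0.035,-0.018],"delta_rot":[0,0.004,0.007],"claw":0.9},
    {"travel":[0.05,0.035,-0.018],"delta_rot":[0,0.004,0.007],"claw":0.9}
  ]
}}

```text
clock: 16.77
tool_pos: [509.7, -95.0, 113.4]
orientation: [[0.005, -0.218, 0.976], [-0.005, 0.976, 0.218], [-1.0, -0.006, 0.004]]
force: [2.1, -9.3, 8.2]
gripper_width: 0.214
```

>>> {"api": "servo_tool", "payload": {
  "commands": [
    {"travel":[0.03,0.03,-0.02],"delta_rot":[0,0.005,0.007],"claw":0.9},
    {"travel":[0.055,0.04,-0.022],"delta_rot":[0,0.005,0.008],"claw":0.9},
    {"travel":[0.055,0.04,-0.022],"delta_rot":[0,0.005,0.008],"claw":0.9}
  ]
}}

```text
clock: 17.15
tool_pos: [510.2, -95.2, 112.2]
orientation: [[0.006, -0.218, 0.976], [-0.006, 0.976, 0.219], [-1.0, -0.007, 0.005]]
force: [-1.0, -8.3, 14.4]
gripper_width: 0.212
```

```bash
python3 -c "
from h import *
cmd(slot(3,20,.3),A)"
```

```text
t 17.15 pos [510.2 -95.2 112.2] F [-1.  -8.3 14.4] M [-1.94  0.24 -0.  ] w 0.212
travel [0.0312, 0.024, -0.024] rot [0.0012, 0.0044, 0.0071]
```

The force is climbing the same way as in slot_1: 18 N at 17 mm, where slot_2 stayed near 9 N. Slot_3 is seized, so I'm backing off.

>>> {"api": "servo_tool", "payload": {
  "commands": [
    {"travel":[-0.05,0,0],"delta_rot":[0,0,0],"claw":0.9},
    {"travel":[-0.15,0.01,-0.02],"delta_rot":[0.001,0.004,0.007],"claw":0.9},
    {"travel":[-0.28,0.02,-0.024],"delta_rot":[0.001,0.004,0.007],"claw":0.9},
    {"travel":[-0.28,0.02,-0.024],"delta_rot":[0.001,0.004,0.007],"claw":0.9}
  ]
}}

```text
clock: 17.65
tool_pos: [507.8, -93.5, 141.2]
orientation: [[0.002, -0.218, 0.976], [-0.0, 0.976, 0.218], [-1.0, -0.001, 0.002]]
force: [0.6, -0.8, -2.1]
gripper_width: 0.218
```

```bash
python3 -c "
from h import *
cmd(slot(4,-8,.3),A)"
```

```text
t 17.65 pos [507.8 -93.5 141.2] F [ 0.6 -0.8 -2.1] M [0.06 0.03 0.  ] w 0.218
travel [0.0429, -0.5178, -0.0048] rot [0.0004, 0.0021, 0.0008]
```

>>> {"api": "servo_tool", "payload": {
  "commands": [
    {"travel":[0,-0.25,0],"delta_rot":[0,0.001,0],"claw":0.9},
    {"travel":[0,-0.5,-0.005],"delta_rot":[0,0.002,0],"claw":0.9},
    {"travel":[0.04,-0.52,-0.005],"delta_rot":[0,0.002,0],"claw":0.9},
    {"travel":[0.04,-0.52,-0.005],"delta_rot":[0,0.002,0],"claw":0.9}
  ]
}}

```text
clock: 18.15
tool_pos: [518.0, -144.1, 136.4]
orientation: [[-0.002, -0.217, 0.976], [0.0, 0.976, 0.217], [-1.0, 0.001, -0.001]]
force: [0.1, -0.2, -2.0]
gripper_width: 0.214
```

```bash
python3 -c "
from h import *
cmd(slot(4,5,.3),A)"
```

```text
t 18.15 pos [ 518.  -144.1  136.4] F [ 0.1 -0.2 -2. ] M [ 0.04 -0.04 -0.03] w 0.214
travel [0.1236, -0.0019, 0.0061] rot [-0.0002, -0.0013, -0.0008]
```

>>> {"api": "servo_tool", "payload": {
  "commands": [
    {"travel":[0.03,-0.002,0.006],"delta_rot":[0,-0.001,-0.001],"claw":0.9},
    {"travel":[0.07,-0.002,0.006],"delta_rot":[0,-0.001,-0.001],"claw":0.9},
    {"travel":[0.11,-0.002,0.006],"delta_rot":[0,-0.001,-0.001],"claw":0.9},
    {"travel":[0.13,-0.002,0.006],"delta_rot":[0,-0.001,-0.001],"claw":0.9},
    {"travel":[0.13,-0.002,0.006],"delta_rot":[0,-0.001,-0.001],"claw":0.9}
  ]
}}

```text
clock: 18.77
tool_pos: [518.5, -144.1, 123.2]
orientation: [[-0.001, -0.217, 0.976], [-0.0, 0.976, 0.217], [-1.0, -0.0, -0.001]]
force: [0.3, 0.5, -2.3]
gripper_width: 0.214
```

>>> {"api": "servo_tool", "payload": {
  "commands": [
    {"travel":[0.02,0.002,0],"delta_rot":[0,0,0],"claw":0.9},
    {"travel":[0.04,0.002,0],"delta_rot":[0,0,0],"claw":0.9},
    {"travel":[0.06,0.002,0],"delta_rot":[0,0,0],"claw":0.9}
  ]
}}

```text
clock: 19.15
tool_pos: [518.6, -144.1, 117.2]
orientation: [[-0.0, -0.217, 0.976], [-0.001, 0.976, 0.217], [-1.0, -0.0, -0.0]]
force: [0.1, -0.5, -0.4]
gripper_width: 0.219
```

>>> {"api": "servo_tool", "payload": {
  "commands": [
    {"travel":[0.02,0.005,-0.002],"delta_rot":[0,0,0],"claw":0.9},
    {"travel":[0.035,0.005,-0.005],"delta_rot":[0,0,0.001],"claw":0.9},
    {"travel":[0.035,0.005,-0.005],"delta_rot":[0,0,0.001],"claw":0.9}
  ]
}}

```text
clock: 19.52
tool_pos: [518.0, -143.7, 113.6]
orientation: [[-0.0, -0.217, 0.976], [0.001, 0.976, 0.217], [-1.0, 0.001, -0.0]]
force: [-0.3, -0.7, -1.3]
gripper_width: 0.218
```

```bash
python3 -c "
from h import *
cmd(slot(4,18,.2),A)"
```

```text
t 19.52 pos [ 518.  -143.7  113.6] F [-0.3 -0.7 -1.3] M [-0.11 -0.11  0.07] w 0.218
travel [0.0261, -0.0068, 0.005] rot [-0.0003, -0.0002, -0.0006]
```

>>> {"api": "servo_tool", "payload": {
  "commands": [
    {"travel":[0.03,-0.006,0.005],"delta_rot":[0,0,0],"claw":0.9},
    {"travel":[0.06,-0.006,0.005],"delta_rot":[0,0,0],"claw":0.9},
    {"travel":[0.07,-0.006,0.005],"delta_rot":[0,0,0],"claw":0.9}
  ]
}}

```text
clock: 19.9
tool_pos: [518.4, -144.1, 106.2]
orientation: [[-0.001, -0.217, 0.976], [0.001, 0.976, 0.217], [-1.0, 0.001, -0.001]]
force: [0.5, -0.5, -1.6]
gripper_width: 0.213
```

>>> {"api": "servo_tool", "payload": {
  "commands": [
    {"travel":[-0.1,0,0],"delta_rot":[0,0,0],"claw":0.9},
    {"travel":[-0.25,0,0],"delta_rot":[0,0,0],"claw":0.9},
    {"travel":[-0.36,0,0],"delta_rot":[0,0,0],"claw":0.9},
    {"travel":[-0.36,0,0],"delta_rot":[0,0,0],"claw":0.9}
  ]
}}

```text
clock: 20.4
tool_pos: [519.4, -144.6, 143.9]
orientation: [[0.002, -0.217, 0.976], [-0.001, 0.976, 0.217], [-1.0, -0.001, 0.002]]
force: [0.4, 0.1, -2.1]
gripper_width: 0.215
```

```bash
python3 -c "
from h import *
cmd(slot(2,-10,.3),A)"
```

```text
t 20.4 pos [ 519.4 -144.6  143.9] F [ 0.4  0.1 -2.1] M [ 0.05 -0.07  0.09] w 0.215
travel [0.0485, 1.0457, -0.0072] rot [-0.0003, 0.0016, 0.0009]
```

Slot_4 gave under 1 N, so it is slack. That leaves slot_2 as the sound shoe, and I'm returning there.

>>> {"api": "servo_tool", "payload": {
  "commands": [
    {"travel":[0,0.4,0],"delta_rot":[0,0.001,0],"claw":0.9},
    {"travel":[0,0.8,0],"delta_rot":[0,0.001,0.001],"claw":0.9},
    {"travel":[0.02,1.0,-0.006],"delta_rot":[0,0.002,0.001],"claw":0.9},
    {"travel":[0.03,1.0,-0.006],"delta_rot":[0,0.002,0.001],"claw":0.9}
  ]
}}

```text
clock: 20.9
tool_pos: [496.8, -46.4, 140.5]
orientation: [[-0.001, -0.219, 0.976], [-0.0, 0.976, 0.219], [-1.0, 0.0, -0.001]]
force: [0.8, -0.2, -1.1]
gripper_width: 0.213
```

```bash
python3 -c "
from h import *
cmd(slot(2,-6,.3),A)"
```

```text
t 20.9 pos [496.8 -46.4 140.5] F [ 0.8 -0.2 -1.1] M [ 0.03 -0.    0.02] w 0.213
travel [0.0548, 0.0383, 0.0005] rot [0.0017, -0.0009, -0.0]
```

>>> {"api": "servo_tool", "payload": {
  "commands": [
    {"travel":[0.01,0.038,0],"delta_rot":[0.002,-0.001,0],"claw":0.9},
    {"travel":[0.04,0.038,0],"delta_rot":[0.002,-0.001,0],"claw":0.9},
    {"travel":[0.055,0.038,0],"delta_rot":[0.002,-0.001,0],"claw":0.9},
    {"travel":[0.055,0.038,0],"delta_rot":[0.002,-0.001,0],"claw":0.9}
  ]
}}

```text
clock: 21.4
tool_pos: [495.9, -43.1, 134.7]
orientation: [[-0.0, -0.216, 0.976], [0.0, 0.976, 0.216], [-1.0, 0.0, -0.0]]
force: [0.0, 0.1, -1.2]
gripper_width: 0.213
```

```bash
python3 -c "
from h import *
cmd(slot(2,8,.3),A)"
```

```text
t 21.4 pos [495.9 -43.1 134.7] F [ 0.   0.1 -1.2] M [ 0.01 -0.   -0.01] w 0.213
travel [0.1374, 0.0038, 0.002] rot [-0.0009, -0.0003, -0.0001]
```

>>> {"api": "servo_tool", "payload": {
  "commands": [
    {"travel":[0.04,0.004,0],"delta_rot":[0,0,0],"claw":0.9},
    {"travel":[0.08,0.004,0],"delta_rot":[0,0,0],"claw":0.9},
    {"travel":[0.12,0.006,0],"delta_rot":[0,0,0],"claw":0.9},
    {"travel":[0.15,0.01,0],"delta_rot":[0,0,0],"claw":0.9},
    {"travel":[0.17,0.015,0],"delta_rot":[0,0,0.001],"claw":0.9},
    {"travel":[0.19,0.02,-0.005],"delta_rot":[0,0.001,0.002],"claw":0.9}
  ]
}}

```text
clock: 22.15
tool_pos: [496.9, -42.9, 117.6]
orientation: [[0.003, -0.217, 0.976], [-0.002, 0.976, 0.217], [-1.0, -0.002, 0.002]]
force: [-0.0, -5.7, 8.1]
gripper_width: 0.212
```

```bash
python3 -c "
from h import *
cmd(slot(2,20,.3),A)"
```

```text
t 22.15 pos [496.9 -42.9 117.6] F [-0.  -5.7  8.1] M [-1.27 -0.14  0.03] w 0.212
travel [0.0859, 0.0046, -0.0078] rot [-0.0006, 0.002, 0.0023]
```

>>> {"api": "servo_tool", "payload": {
  "commands": [
    {"travel":[0.02,0.02,-0.01],"delta_rot":[0,0.003,0.004],"claw":0.9},
    {"travel":[0.04,0.02,-0.012],"delta_rot":[0,0.003,0.005],"claw":0.9},
    {"travel":[0.06,0.02,-0.015],"delta_rot":[0,0.004,0.005],"claw":0.9},
    {"travel":[0.08,0.02,-0.015],"delta_rot":[0,0.004,0.005],"claw":0.9},
    {"travel":[0.1,0.02,-0.015],"delta_rot":[0,0.004,0.005],"claw":0.9}
  ]
}}

```text
clock: 22.78
tool_pos: [498.1, -43.6, 110.4]
orientation: [[0.004, -0.217, 0.976], [-0.003, 0.976, 0.217], [-1.0, -0.003, 0.004]]
force: [1.3, -6.6, 8.6]
gripper_width: 0.217
```

```bash
python3 -c "
from h import *
cmd(slot(2,30,.2),A)"
```

```text
t 22.77 pos [498.1 -43.6 110.4] F [ 1.3 -6.6  8.6] M [-1.41 -0.27  0.02] w 0.217
travel [0.1143, 0.0131, -0.0182] rot [-0.0004, 0.0036, 0.0033]
```

>>> {"api": "servo_tool", "payload": {
  "commands": [
    {"travel":[0.03,0.025,-0.02],"delta_rot":[0,0.005,0.005],"claw":0.9},
    {"travel":[0.06,0.025,-0.022],"delta_rot":[0,0.005,0.006],"claw":0.9},
    {"travel":[0.09,0.025,-0.022],"delta_rot":[0,0.005,0.006],"claw":0.9},
    {"travel":[0.12,0.025,-0.022],"delta_rot":[0,0.005,0.006],"claw":0.9},
    {"travel":[0.14,0.025,-0.022],"delta_rot":[0,0.005,0.006],"claw":0.9}
  ]
}}

```text
clock: 23.4
tool_pos: [497.3, -43.6, 97.7]
orientation: [[0.002, -0.217, 0.976], [-0.002, 0.976, 0.217], [-1.0, -0.002, 0.002]]
force: [1.5, -6.2, 2.4]
gripper_width: 0.215
```

```bash
python3 -c "
from h import *
cmd(slot(2,40,0),A)"
```

```text
t 23.4 pos [497.3 -43.6  97.7] F [ 1.5 -6.2  2.4] M [-1.48 -0.32 -0.01] w 0.215
travel [0.0874, 0.0093, -0.0106] rot [-0.0002, 0.0018, 0.002]
```

>>> {"api": "servo_tool", "payload": {
  "commands": [
    {"travel":[0.03,0.015,-0.011],"delta_rot":[0,0.002,0.003],"claw":0.9},
    {"travel":[0.06,0.015,-0.011],"delta_rot":[0,0.002,0.003],"claw":0.9},
    {"travel":[0.09,0.015,-0.011],"delta_rot":[0,0.002,0.003],"claw":0.9},
    {"travel":[0.12,0.015,-0.011],"delta_rot":[0,0.002,0.003],"claw":0.9},
    {"travel":[0.14,0.015,-0.011],"delta_rot":[0,0.002,0.003],"claw":0.9},
    {"travel":[0.14,0.015,-0.011],"delta_rot":[0,0.002,0.003],"claw":0.9}
  ]
}}

```text
clock: 24.15
tool_pos: [497.7, -44.1, 84.8]
orientation: [[0.004, -0.217, 0.976], [-0.002, 0.976, 0.217], [-1.0, -0.003, 0.003]]
force: [1.5, -6.0, -0.2]
gripper_width: 0.218
```

```bash
python3 -c "
from h import *
cmd(slot(2,48,0),A)"
```

```text
t 24.15 pos [497.7 -44.1  84.8] F [ 1.5 -6.  -0.2] M [-1.34 -0.42 -0.03] w 0.218
travel [0.0378, 0.0152, -0.0131] rot [-0.0002, 0.003, 0.0031]
```

>>> {"api": "servo_tool", "payload": {
  "commands": [
    {"travel":[0.02,0.005,-0.013],"delta_rot":[0,0.004,0.003],"claw":0.9},
    {"travel":[0.04,0.005,-0.015],"delta_rot":[0,0.005,0.003],"claw":0.9},
    {"travel":[0.06,0.005,-0.015],"delta_rot":[0,0.005,0.003],"claw":0.9},
    {"travel":[0.06,0.005,-0.015],"delta_rot":[0,0.005,0.003],"claw":0.9}
  ]
}}

```text
clock: 24.65
tool_pos: [497.6, -44.5, 80.9]
orientation: [[0.001, -0.217, 0.976], [-0.002, 0.976, 0.217], [-1.0, -0.002, 0.0]]
force: [-2.0, -2.8, 13.6]
gripper_width: 0.215
```

```bash
python3 -c "
from h import *
cmd(slot(2,48,0),A)"
```

```text
t 24.65 pos [497.6 -44.5  80.9] F [-2.  -2.8 13.6] M [-0.36  0.36  0.03] w 0.215
travel [-0.0011, 0.0188, -0.0115] rot [-0.0001, 0.0003, 0.0017]
```

The blade seated with 15 N at z = 80.9, where home was predicted at 81.0. Releasing and retreating upward.

>>> {"api": "servo_tool", "payload": {
  "commands": [
    {"travel":[0,0,0],"delta_rot":[0,0,0],"claw":0.5},
    {"travel":[0,0,0],"delta_rot":[0,0,0],"claw":0.35},
    {"travel":[0,0,0],"delta_rot":[0,0,0],"claw":0.1},
    {"travel":[0,0,0],"delta_rot":[0,0,0],"claw":0.0},
    {"travel":[0,0,0],"delta_rot":[0,0,0],"claw":0.0}
  ]
}}

```text
clock: 25.28
tool_pos: [497.4, -44.4, 80.7]
orientation: [[0.0, -0.217, 0.976], [-0.001, 0.976, 0.217], [-1.0, -0.001, -0.0]]
force: [-0.7, -0.4, -1.1]
gripper_width: 0.498
```

>>> {"api": "servo_tool", "payload": {
  "commands": [
    {"travel":[-0.1,0,0],"delta_rot":[0,0,0],"claw":0.0},
    {"travel":[-0.4,0,0],"delta_rot":[0,0,0],"claw":0.0},
    {"travel":[-0.8,0,0],"delta_rot":[0,0,0],"claw":0.0},
    {"travel":[-1.0,0,0],"delta_rot":[0,0,0],"claw":0.0},
    {"travel":[-1.0,0,0],"delta_rot":[0,0,0],"claw":0.0}
  ]
}}

```text
clock: 25.9
tool_pos: [498.9, -44.8, 183.1]
orientation: [[0.005, -0.217, 0.976], [-0.003, 0.976, 0.217], [-1.0, -0.004, 0.004]]
force: [-0.6, -0.1, -0.7]
gripper_width: 0.503
```

Run:
```python
from h import *
cmd(slot(2,48,0),A)
s=camera("side")[190:340,200:350];s2=camera("wrist")[130:290,190:350];s2=cv2.resize(s2,(150,150))
cv2.imwrite("pics/f.png",cv2.resize(np.hstack([s,s2])[:,:,::-1],None,fx=2.6,fy=2.6,interpolation=cv2.INTER_CUBIC))
```

```text
t 25.9 pos [498.9 -44.8 183.1] F [-0.6 -0.1 -0.7] M [ 0.05 -0.04  0.01] w 0.503
travel [1.021, 0.0277, -0.0276] rot [-0.0001, 0.004, 0.0038]
```

View pics/f.png

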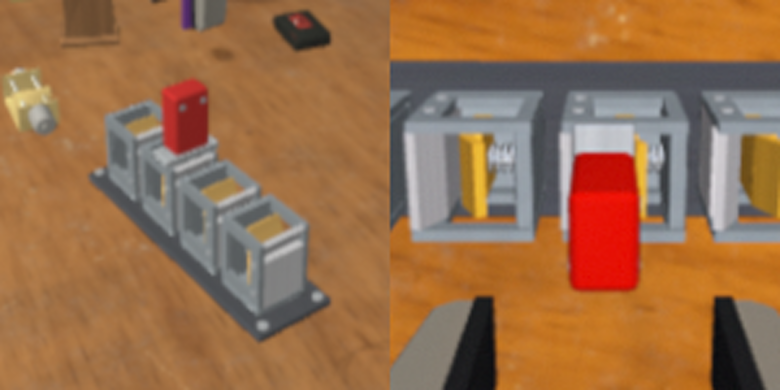

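The final views show the blade upright in the second slot, its flange on the cassette top and the shoe pushed back. The gripper is clear and the bystanders in view are where they were. Handing in.

```bash
python3 -c "
from station import robot
print(robot.finish_job())"
```

```text
the job is handed in; nothing more can be done
None
```

The red-handled blade is pushed fully home, upright and let go in slot_2, the sound shoe. The job was handed in at about 26 s on the robot's clock.

| Slot | What was felt (total force) | Verdict |
|---|---|---|
| slot_1 | 20 N at 17 mm deep, almost no shoe travel | seized, backed off |
| slot_2 | about 10 N over the lead-in, then about 4 N drag | sound |
| slot_3 | 18 N at 17 mm and rising like slot_1 | seized, backed off |
| slot_4 | under 2 N past 20 mm deep | slack |

- **Seating:** the blade met a firm 15 N stop at z = 80.9 mm, against a predicted 81.0 mm. After release, the last side and wrist pictures show the flange resting on the cassette, the blade upright and the gripper clear.
- **Force margin:** in slot_3 I backed off at 18 N, just short of the 20 N mark. Its verdict rests on the force curve matching slot_1 and on the other two slots being clearly sound and slack.
- **Misjudged at first:** my first rack model put the slots about 6 mm too far to +y, and the edge measurements corrected it. The first grasp was 7 mm off along the handle's width, so I let go and regripped before lifting.
- **Bystanders:** the gearbox and radio receiver look undisturbed in the last view. The bogie was outside that crop, and the arm did not go near it.

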